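Hold the glass block in the sighting laser's beam

ROBOT

A 6-joint arm with a two-finger parallel gripper is mounted at the origin on the work surface. World frame = base frame: x ahead of the robot, y to its left, z up, the work surface at z = 0. Lengths are in mm, angles in rad, forces in N, time in s.
With the tool pointing down it reaches from about 350 to 925 mm from the base axis. Payload 6.4 kg.
Tool frame: the origin (TCP) lies at the very end of the fingers, on their centre line; the grasp point (between the pads) lies 19 mm behind it (env.tcp_to_grasp is the z of the grasp point in the tool frame, in mm); z points along the fingers, y is the line along which they close (so a half turn about z gives the same grasp; the last joint's range is limited). The gripper opens to 94 mm and grips with 3 to 60 N. Pads are 16 mm wide; open, the fingers measure 119 mm over their backs; the gripper's body (75 mm by 177 mm) begins 78 mm behind the grasp point.
Start: joints at [0.979, 0.245, 1.558, -0, 1.339, -0.174], TCP at [263.736, 594.102, 205.455] pointing down, gripper open.
Joint ranges: [-3.13, 3.13], [-1.02, 2.26], [0.13, 2.54], [-0.95, 4.09], [0.21, 2.88], [-2.74, 2.74]. Speed limits (rad/s): [2.57, 2.57, 3.14, 3.14, 3.14, 3.14].

INTERFACE

Orientations are given as a rotation vector (axis times angle).
In Python, from workcell import env gives the robot as it stands.
- The arm moves only by the tool servo_tool, never from a script. Its argument "plan" is a list of rows, each an object of numbers: "rx", "ry", "rz": the turn, a rotation vector about the tool's x, y, z in units of 5 degrees (1.0 is 5 degrees); "dx", "dy", "dz": the shift along the tool's x, y, z in units of 40 mm (1.0 is 40 mm); "grip": the finger opening in mm, from 0 to 94. In form: [{"rx": .., "ry": .., "rz": .., "dx": .., "dy": .., "dz": .., "grip": ..}, ...]. A call has 1 to 12 rows; each row is the pose to reach, as a shift and turn from the pose commanded when the call began, along the tool's axes at that moment; what a row does not reach only later rows make up. A row lasts 1/12 s, in which the tool goes at most 41.7 mm and 7.16 degrees, less where a joint would pass 70% of its speed; a pose out of reach is approached as far as the arm can. A call with a gripper value outside its range is refused whole. The fingers move at their own pace and stop on an object; "squeeze" is the grip in N (left out, the last holds). Time passes only in rows, so rows that repeat a pose let the fingers close. It gives the time, the measured TCP pose, the force, the opening and the grip force at its end, in the units of the state.
- env.read_state(): the state, without advancing time (a new reading comes with each control period).
- env.capture(name): name is "scene" or "top"; returns a dict with "frame" (384x512x3 uint8, blue, green, red), "fx", "fy", "cx", "cy" (pixels), "dist" ([k1, k2, p1, p2, k3] as OpenCV has them; the pictures are not rectified), "rvec" (rotation vector, rad) and "tvec" (3), from world to camera coordinates, as OpenCV has them. Camera axes: x right, y down, z forward; pixel columns grow to the right and rows downward; lengths in mm; the calibration is good to about 2 mm. A picture is of the moment at which its call begins. There is no depth.
- env.finish_job(): hands the job in; it is judged then, once.
Trained networks look in the newest picture that a camera, given by its name, has taken for a name from the list of things; names that differ only in an ending like _2 or _b are one class to them, and where a whole thing is asked for, a point or a joint stands for the part that bears it (a point fixed in the world has none). Each returns a list of dicts, best first, with "confidence" (0 to 1); they miss things now and then, are a little off and sometimes report something else, mostly with a low value. They report only what shows in the picture. A call takes as long as a camera call.
- env.recognise(name, camera): "pixel" ([column, row] in pixels, amid what is visible of it).
The state is a dict: "time": time; "joint_pos": joint angles; "dq": joint speeds; "effort": joint torques, N m; "tcp_pos": TCP position; "orientation": TCP orientation; "contact_force": force on the tool from outside, world axes, zero at the start; "wrist_torque": the same for the moment, N m; "grip_width": finger opening in mm; "finger_force": force on a finger pad.
Only numpy, scipy, OpenCV 4.12 (cv2) and the standard library are available. Lean on these libraries where they do the work, as an engineer would, in place of code of your own. Each camera call takes 0.05 s, during which the arm holds its last target. There are 200 camera calls.

TASK

The laser on the sighting board is on and shines at the target card. Pick up the glass block by its two frosted faces only (never let the fingers touch its clear windows or its hanger), lift it up and off its two hooks, and hold it upright in the beam about midway between laser and card, so that the beam passes squarely through the middle of both clear windows. Finish while still holding it there, still; do not touch the sighting board, laser or card with robot or block, and leave the mug, glue bottle and tape measure where they are.

Things in the scene. Friction and masses are not known exactly. Their poses are not given: they have to be found in the camera images.
- block: Loose glass block, about 0.17 kg, 34 (x) x 28 (y) x 56 mm (z up), origin at the centre of its underside. Its faces towards its own +-y (34 wide, 28 mm apart) are frosted white: grip these. Those towards +-x are the clear windows; the beam must pass along the block's x (either way round). At the start it hangs by its hanger from the stand's hooks, axes as the stand's, free to swing
- block_mid (a point): centre of the glass, 28 mm above the block's underside, on the line between the middles of both windows; axes as the block's
- frost_a: frosted plate on the block's +y face, 34 x 3 x 56 mm; origin at its centre, 12.5 mm off the block's axis
- frost_b: the same on the -y face
- window_a: clear window on the block's +x face, 22 mm wide (along y), 56 high, 2 thick; origin at its centre, 16 mm off the block's axis. Fingers must not touch it
- window_b: the same on the -x face
- hanger: Cap with hanging wire, part of the block, origin at the cap's centre, 60 mm above the block's underside. Aluminium cap 34 x 18 x 8 mm on top of the glass (z 56 to 64 mm of the block); 5 mm wire through it along the block's x, 58 mm to either side, with 10 mm balls at the ends. Fingers must not touch it
- stand: Fixed wooden foot 150 (x) x 100 (y) x 15 mm, origin at the centre of its underside, z up. At x = +-45 mm a 6 mm steel wire rises at y = 11 mm and ends in a V-shaped hook, open upward. The hanger's wire lies in both Vs at y = 0, 132 mm above the bench; the block's underside is then 72 mm up. Hook tips reach 138 mm: the block is free once raised 15 mm
- sight: Fixed wooden board, 360 x 70 x 20 mm (x -150 to 210), z up, origin on the bench under the beam's middle. At +x a black laser (x 120 to 205, y +-26, top at z = 135 mm); at -x an upright white card (face at x = -120, y +-35, top at z = 150 mm). The thin red beam runs from laser to card along the board's x at y = 0, 110 mm above the bench
- beam_mid (a point): middle of the beam, midway between laser and card, 110 mm above the bench, axes as the board's (x along the beam)
- mug: bystander: white mug, 80 mm wide, 95 high, origin at the centre of its underside
- glue: bystander: black glue bottle, 60 mm wide, 170 high, origin at the centre of its underside
- tape: bystander: black and yellow tape measure, 70 x 35 x 60 mm, origin at the centre of its underside

How it is judged:
By the outcome, as a careful person would: the job done as asked, in the order asked, and still so for the second after the job is handed in, while the arm keeps its last pose, push and grip.
It also fails if it takes over 45 s, if anything falls off the work surface, if the arm or the gripper's body presses on something with over 40 N, if the wrist force passes 120 N, or if a joint passes its speed limit or range.

## Working session

There is one attempt and no reset: what is moved stays moved. The work goes in short steps, Python scripts to look and compute and a tool call to move; the robot and the scene stay as the last step left them, time stands still between calls to the robot, and variables do not carry over. Pictures are saved under pics/ and viewed, at most 10 in all, crops included, and the job is handed in when it is done.

Besides the shell and the picture viewer there is one more tool, called by a JSON object that holds its "op" and its "data". servo_tool: Moves the arm, as the interface text tells. Its arguments: {"type":"object","properties":{"plan":{"type":"array"},"squeeze":{"type":"number"}},"required":["plan"]}

```bash
mkdir -p pics; ls; cat > h.py <<'E'
import numpy as np, cv2
from workcell import env
def cap(n,save=None):
    c=env.capture(n)
    if save: cv2.imwrite('pics/'+save,c['frame'])
    c['K']=np.array([[c['fx'],0,c['cx']],[0,c['fy'],c['cy']],[0,0,1.]]);c['d']=np.array(c['dist'],float)
    c['R']=cv2.Rodrigues(np.array(c['rvec'],float))[0];c['t']=np.array(c['tvec'],float)
    return c
def ray(c,p):
    u=cv2.undistortPoints(np.array([[p]],float),c['K'],c['d']).ravel()
    return -c['R'].T@c['t'], c['R'].T@np.array([u[0],u[1],1.])
def atz(c,p,z):
    o,d=ray(c,p); return (o+d*(z-o[2])/d[2]).round(1)
def proj(c,P):
    return cv2.projectPoints(np.array(P,float).reshape(-1,3),np.array(c['rvec'],float),c['t'],c['K'],c['d'])[0].reshape(-1,2)
def tri(a,p,b,q):
    o1,d1=ray(a,p);o2,d2=ray(b,q)
    s=np.linalg.lstsq(np.c_[d1,-d2],o2-o1,rcond=None)[0]
    x,y=o1+s[0]*d1,o2+s[1]*d2
    return ((x+y)/2).round(1),round(np.linalg.norm(x-y),1)
E
python3 - <<'E'
from h import *
C={n:cap(n,n+'1.png') for n in('scene','top')}
for n in C:
    print(n,C[n]['fx'],(-C[n]['R'].T@C[n]['t']).round())
    for k in('block','frost_a','window_a','hanger','stand','sight','mug','glue','tape'):
        print(k,[(np.round(r['pixel']).tolist(),round(r['confidence'],2)) for r in env.recognise(k,n)[:3]])
print(env.read_state())
E
```

```text
pics
scene 427.0089797055379 [1221. -494.  954.]
block [([190.0, 231.0], 0.68)]
frost_a [([187.0, 233.0], 0.45)]
window_a [([195.0, 235.0], 0.67)]
hanger [([189.0, 222.0], 0.73)]
stand [([192.0, 254.0], 0.81)]
sight [([305.0, 192.0], 0.73)]
mug [([357.0, 144.0], 0.71)]
glue [([112.0, 325.0], 0.96)]
tape [([100.0, 273.0], 0.81), ([197.0, 234.0], 0.35)]
top 383.5432302724974 [ 399.    4. 1392.]
block [([321.0, 197.0], 0.7)]
frost_a []
window_a []
hanger []
stand [([314.0, 203.0], 0.69)]
sight [([216.0, 196.0], 0.67), ([314.0, 201.0], 0.47)]
mug [([132.0, 198.0], 0.95)]
glue [([398.0, 171.0], 0.81)]
tape [([391.0, 222.0], 0.52)]
{'time': 1.0, 'joint_pos': array([ 9.78884514e-01,  2.45094406e-01,  1.55780150e+00, -1.31975789e-05,
        1.33868650e+00, -1.74090217e-01]), 'dq': array([ 6.93077890e-05, -2.12126209e-03,  1.64443186e-03, -6.21435166e-04,
        3.03002243e-03, -5.20271283e-04]), 'effort': array([-1.54998688e-03, -4.15843034e+01, -3.14881575e+01,  6.83550630e-02,
        2.89366278e-02, -3.37848533e-06]), 'tcp_pos': array([263.75045822, 594.09852939, 205.45802881]), 'orientation': array([6.51541118e-01, 3.07327182e+00, 7.38919002e-06]), 'contact_force': array([-0.20321096, -0.94707577,  0.47681936]), 'wrist_torque': array([-0.01384216,  0.00074682,  0.00375356]), 'finger_force': 0.0, 'grip_width': 94.08805477429566}
```

```bash
cd pics; python3 -c "
import cv2
for n in('scene','top'):cv2.imwrite(n+'1b.png',cv2.resize(cv2.imread(n+'1.png'),(800,600),interpolation=cv2.INTER_CUBIC))"
```

```text
(no output)
```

View pics/scene1b.png

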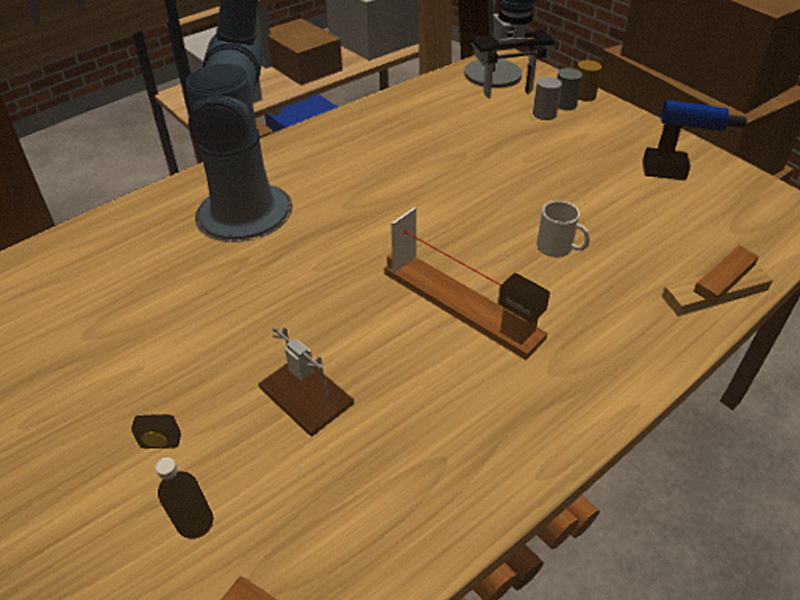

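View pics/top1b.png

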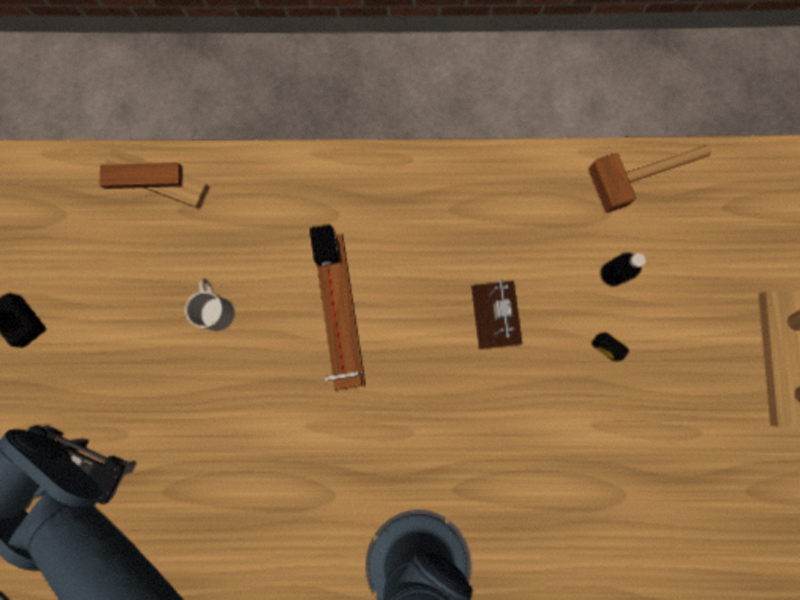

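```bash
python3 -c "
import cv2,numpy as np
s=cv2.imread('pics/scene1.png');t=cv2.imread('pics/top1.png')
def r(i,x,y,w,h,k=5):return cv2.resize(i[y:y+h,x:x+w],None,fx=k,fy=k,interpolation=cv2.INTER_CUBIC)
cv2.imwrite('pics/m1.png',np.hstack([r(s,160,200,72,80),r(t,295,170,50,60,8)[:400]]) if 0 else r(s,160,200,80,80,7))
a=r(t,295,173,50,57,7.0); b=r(t,195,140,45,115,5)
o=np.zeros((600,800,3),np.uint8);o[:399,:350]=a;o[:575,400:625]=b
cv2.imwrite('pics/m2.png',o)
cv2.imwrite('pics/m3.png',r(s,240,125,115,110,5))
"
```

```text
(no output)
```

View pics/m1.png

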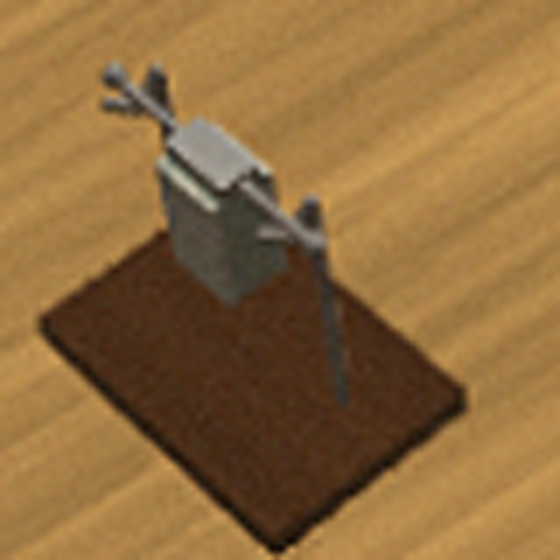

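View pics/m2.png

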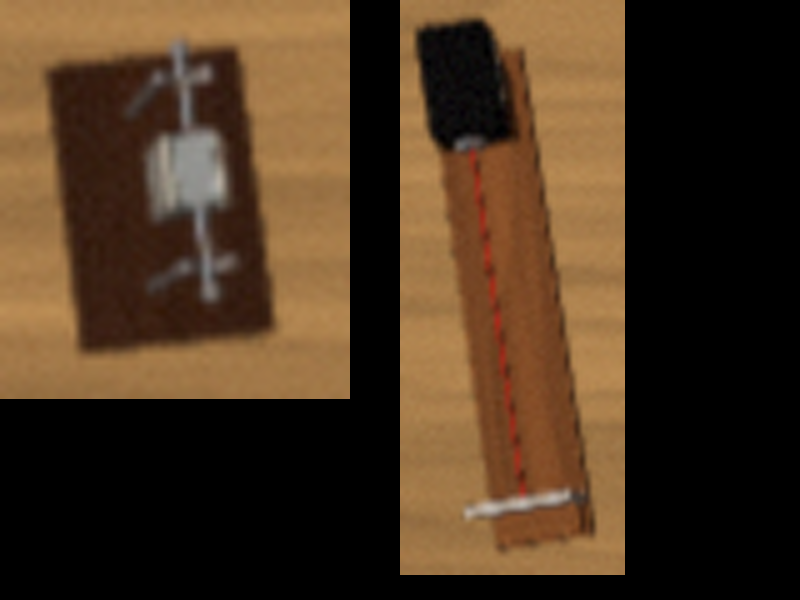

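View pics/m3.png

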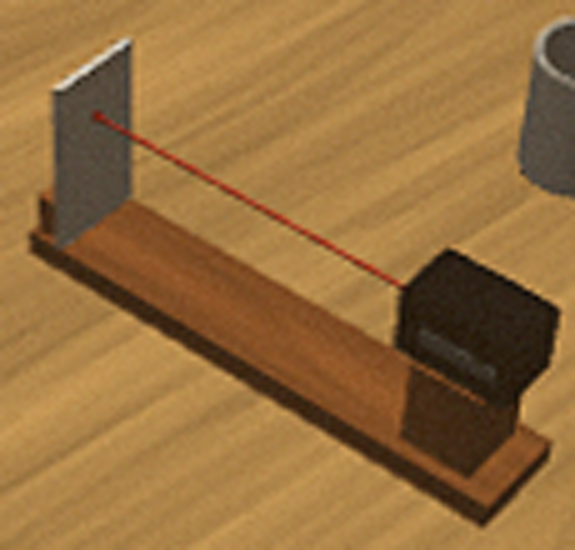

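```bash
cat > fit.py <<'E'
from h import *
from scipy.optimize import least_squares
S,T=cap('scene'),cap('top')
px=lambda x0,y0,k,u,v:((u+.5)/k-.5+x0,(v+.5)/k-.5+y0)
s1=lambda u,v:px(160,200,7,u,v); t1=lambda u,v:px(295,173,7,u,v)
t2=lambda u,v:px(195,140,5,u-400,v); s3=lambda u,v:px(240,125,5,u,v)
def rz(a):c,s=np.cos(a),np.sin(a);return np.array([[c,-s,0],[s,c,0],[0,0,1]])
def fit(obs,x0,lab):
    for name in('scene','top','both'):
        o=[q for q in obs if name=='both' or (q[0] is S)==(name=='scene')]
        def f(p,raw=0):
            r=[]
            for c,m,q in o: r.append(proj(c,rz(p[2])@np.array(m,float)+[p[0],p[1],0])[0]-q)
            return np.ravel(r)
        R=least_squares(f,x0,loss='soft_l1',x_scale=[1,1,.01]); print(lab,name,R.x.round(4)); print(f(R.x).reshape(-1,2).round(1).tolist())
    return R.x
# +x taken as away from the robot
st=[(S,(-75,-50,15),s1(40,322)),(S,(75,-50,15),s1(278,541)),(S,(75,50,15),s1(467,390)),(S,(-58,0,132),s1(115,73)),(S,(58,0,132),s1(318,241)),
(T,(75,50,15),t1(48,70)),(T,(75,-50,15),t1(237,48)),(T,(-75,-50,15),t1(273,325)),(T,(-75,50,15),t1(80,350)),(T,(58,0,132),t1(180,46)),(T,(-58,0,132),t1(210,296))]
a=fit(st,[600,-150,0.1],'stand')
si=[(T,(120,0,110),t2(473,150)),(T,(-120,0,110),t2(522,495)),(T,(210,-35,20),t2(523,48)),(T,(-150,35,20),t2(500,550)),(T,(-150,-35,20),t2(590,535)),
(S,(-120,0,110),s3(97,117)),(S,(210,35,20),s3(548,445)),(S,(210,-35,20),s3(483,513)),(S,(-150,-35,20),s3(33,235)),(S,(-120,-35,150),s3(55,91)),(S,(-120,35,150),s3(131,42))]
b=fit(si,[550,150,0.1],'sight')
E
python3 fit.py
```

```text
stand scene [ 5.536979e+02 -1.830413e+02  1.092000e-01]
[[-0.7, -0.5], [-0.1, -0.0], [0.8, -0.5], [0.2, 0.5], [-0.2, 0.4]]
stand top [ 5.495656e+02 -1.819382e+02  9.890000e-02]
[[-0.2, -0.8], [0.2, -0.5], [0.4, 1.1], [0.1, 0.4], [-0.3, 0.5], [-0.2, -0.5]]
stand both [ 5.517887e+02 -1.823323e+02  1.045000e-01]
[[-0.7, -1.2], [-0.5, -0.6], [0.6, -0.9], [0.1, -0.1], [-0.4, -0.1], [-0.2, -1.3], [0.2, -1.2], [0.6, 0.4], [0.4, -0.2], [-0.3, -0.2], [0.0, -1.2]]
sight scene [5.343483e+02 1.747230e+02 1.463000e-01]
[[-0.2, 0.1], [0.5, 0.1], [-0.1, 0.0], [-1.3, -0.8], [0.2, 0.5], [0.5, -0.2]]
sight top [5.303065e+02 1.776564e+02 1.526000e-01]
[[0.1, -0.4], [0.2, 0.9], [-0.2, -0.6], [-1.0, 0.1], [0.6, 0.0]]
sight both [5.321990e+02 1.764928e+02 1.485000e-01]
[[0.6, -1.0], [0.4, 0.3], [0.4, -1.1], [-0.8, -0.4], [0.8, -0.5], [-0.3, -0.4], [0.4, -0.7], [-0.1, -0.8], [-1.3, -1.3], [0.2, -0.0], [0.4, -0.8]]
```

```bash
cat >> h.py <<'E'
from scipy.spatial.transform import Rotation as Ro
def go(p,yaw):
    "tool pointing down, tool y at world angle yaw+90deg; prints row numbers"
    s=env.read_state();R=Ro.from_rotvec(s['orientation'])
    y=np.array([-np.sin(yaw),np.cos(yaw),0]);z=np.array([0,0,-1.]);G=Ro.from_matrix(np.c_[np.cross(y,z),y,z])
    print('d',(R.inv().apply(np.array(p)-s['tcp_pos'])/40).round(3),'r',(np.degrees((R.inv()*G).as_rotvec())/5).round(3))
    print(s['time'],s['tcp_pos'].round(1),s['joint_pos'].round(2),s['contact_force'].round(1),s['finger_force'],s['grip_width'])
E
python3 -c "
from h import *
go([551.8,-182.3,230],.1045)"
```

```text
d [-14.457 -14.819  -0.613] r [-0.     0.    -5.984]
1.1 [263.7 594.1 205.4] [ 0.98  0.25  1.56 -0.    1.34 -0.17] [ 0.9 -0.1 -0.1] 0.0 94.24827097168179
```

{"op": "servo_tool", "data": {"plan": [{"dz": -0.6},{"dx": -14.46,"dy": -14.82,"dz": -0.61,"rz": -5.98,"grip": 64},{"dx": -14.46,"dy": -14.82,"dz": -0.61,"rz": -5.98,"grip": 64},{"dx": -14.46,"dy": -14.82,"dz": -0.61,"rz": -5.98,"grip": 64},{"dx": -14.46,"dy": -14.82,"dz": -0.61,"rz": -5.98,"grip": 64},{"dx": -14.46,"dy": -14.82,"dz": -0.61,"rz": -5.98,"grip": 64},{"dx": -14.46,"dy": -14.82,"dz": -0.61,"rz": -5.98,"grip": 64},{"dx": -14.46,"dy": -14.82,"dz": -0.61,"rz": -5.98,"grip": 64},{"dx": -14.46,"dy": -14.82,"dz": -0.61,"rz": -5.98,"grip": 64},{"dx": -14.46,"dy": -14.82,"dz": -0.61,"rz": -5.98,"grip": 64},{"dx": -14.46,"dy": -14.82,"dz": -0.61,"rz": -5.98,"grip": 64},{"dx": -14.46,"dy": -14.82,"dz": -0.61,"rz": -5.98,"grip": 64}]}}

```text
invalid input at $.plan[0]: expected keys rx, ry, rz, dx, dy, dz, grip
```

```bash
python3 -c "
from h import *
go([551.8,-182.3,230],.1045)"
```

```text
d [-14.457 -14.819  -0.613] r [-0.     0.    -5.984]
1.1 [263.7 594.1 205.4] [ 0.98  0.25  1.56 -0.    1.34 -0.17] [ 0.9 -0.1 -0.1] 0.0 94.24827097168179
```

All keys are required.

{"op": "servo_tool", "data": {"plan": [{"rx": 0,"ry": 0,"rz": 0,"dx": 0,"dy": 0,"dz": -0.6,"grip": 64},{"rx": 0,"ry": 0,"rz": -5.98,"dx": -14.46,"dy": -14.82,"dz": -0.61,"grip": 64},{"rx": 0,"ry": 0,"rz": -5.98,"dx": -14.46,"dy": -14.82,"dz": -0.61,"grip": 64},{"rx": 0,"ry": 0,"rz": -5.98,"dx": -14.46,"dy": -14.82,"dz": -0.61,"grip": 64},{"rx": 0,"ry": 0,"rz": -5.98,"dx": -14.46,"dy": -14.82,"dz": -0.61,"grip": 64},{"rx": 0,"ry": 0,"rz": -5.98,"dx": -14.46,"dy": -14.82,"dz": -0.61,"grip": 64},{"rx": 0,"ry": 0,"rz": -5.98,"dx": -14.46,"dy": -14.82,"dz": -0.61,"grip": 64},{"rx": 0,"ry": 0,"rz": -5.98,"dx": -14.46,"dy": -14.82,"dz": -0.61,"grip": 64},{"rx": 0,"ry": 0,"rz": -5.98,"dx": -14.46,"dy": -14.82,"dz": -0.61,"grip": 64},{"rx": 0,"ry": 0,"rz": -5.98,"dx": -14.46,"dy": -14.82,"dz": -0.61,"grip": 64},{"rx": 0,"ry": 0,"rz": -5.98,"dx": -14.46,"dy": -14.82,"dz": -0.61,"grip": 64},{"rx": 0,"ry": 0,"rz": -5.98,"dx": -14.46,"dy": -14.82,"dz": -0.61,"grip": 64}]}}

```text
time: 2.1
tcp_pos: [422.0, 166.6, 230.1]
orientation: [-0.164, 3.136, 0.0]
contact_force: [0.3, 0.5, 0.2]
grip_width: 64.0
finger_force: 0.0
```

```bash
python3 -c "
from h import *
go([551.8,-182.3,230],.1045)"
```

```text
d [-2.318e+00 -9.013e+00  5.000e-03] r [ 0.001  0.013 -0.002]
2.1 [422.  166.6 230.1] [ 0.13 -0.26  2.01  0.    1.39 -1.55] [0.3 0.5 0.2] 0.0 64.04340349778138
```

{"op": "servo_tool", "data": {"plan": [{"rx": 0,"ry": 0,"rz": 0,"dx": -2.3,"dy": -8.9,"dz": 0,"grip": 64},{"rx": 0,"ry": 0,"rz": 0,"dx": -2.3,"dy": -8.9,"dz": 0,"grip": 64},{"rx": 0,"ry": 0,"rz": 0,"dx": -2.3,"dy": -8.9,"dz": 0,"grip": 64},{"rx": 0,"ry": 0,"rz": 0,"dx": -2.3,"dy": -8.9,"dz": 0,"grip": 64},{"rx": 0,"ry": 0,"rz": 0,"dx": -2.3,"dy": -8.9,"dz": 0,"grip": 64},{"rx": 0,"ry": 0,"rz": 0,"dx": -2.3,"dy": -8.9,"dz": 0,"grip": 64},{"rx": 0,"ry": 0,"rz": 0,"dx": -2.3,"dy": -8.9,"dz": 0,"grip": 64},{"rx": 0,"ry": 0,"rz": 0,"dx": -2.3,"dy": -8.9,"dz": 0,"grip": 64},{"rx": 0,"ry": 0,"rz": 0,"dx": -2.3,"dy": -8.9,"dz": 0,"grip": 64},{"rx": 0,"ry": 0,"rz": 0,"dx": -2.3,"dy": -8.9,"dz": 0,"grip": 64},{"rx": 0,"ry": 0,"rz": 0,"dx": -2.3,"dy": -8.9,"dz": 0,"grip": 64},{"rx": 0,"ry": 0,"rz": 0,"dx": -2.3,"dy": -8.9,"dz": 0,"grip": 64}]}}

```text
time: 3.1
tcp_pos: [550.0, -175.6, 229.5]
orientation: [0.163, -3.137, -0.001]
contact_force: [0.3, -0.7, 0.3]
grip_width: 63.9
finger_force: 0.0
```

```bash
python3 -c "
from h import *
go([551.8,-182.3,150],.1045)
cap('scene','s2.png')
s=cv2.imread('pics/s2.png');cv2.imwrite('pics/s2b.png',cv2.resize(s[150:290,120:260],None,fx=4.2,fy=4.2,interpolation=cv2.INTER_CUBIC))"
```

```text
d [-0.028 -0.172  1.987] r [ 0.008 -0.005 -0.006]
3.1 [ 550.  -175.6  229.5] [-0.51  0.06  1.72  0.    1.36 -2.18] [ 0.3 -0.7  0.3] 0.0 63.86059537446724
```

View pics/s2b.png

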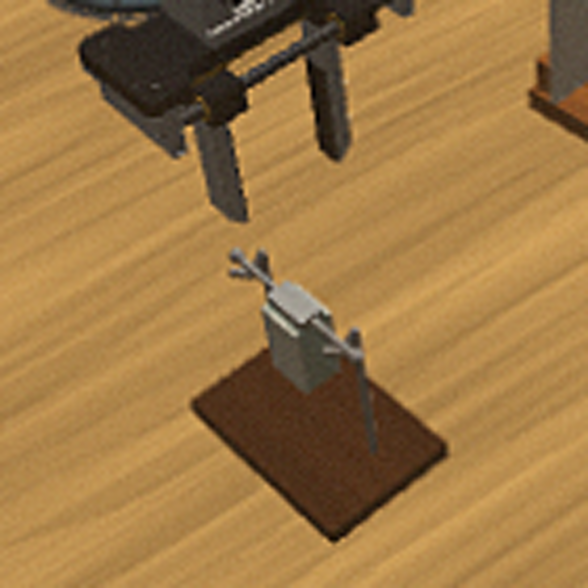

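{"op": "servo_tool", "data": {"plan": [{"rx": 0,"ry": 0,"rz": 0,"dx": 0,"dy": -0.1,"dz": 0.6,"grip": 64},{"rx": 0,"ry": 0,"rz": 0,"dx": 0,"dy": -0.1,"dz": 1.3,"grip": 64},{"rx": 0,"ry": 0,"rz": 0,"dx": 0,"dy": -0.1,"dz": 1.95,"grip": 64},{"rx": 0,"ry": 0,"rz": 0,"dx": 0,"dy": -0.1,"dz": 1.95,"grip": 64},{"rx": 0,"ry": 0,"rz": 0,"dx": 0,"dy": -0.1,"dz": 1.95,"grip": 64},{"rx": 0,"ry": 0,"rz": 0,"dx": 0,"dy": -0.1,"dz": 1.95,"grip": 64}]}}

```text
time: 3.65
tcp_pos: [551.5, -179.6, 153.6]
orientation: [-0.165, 3.135, -0.002]
contact_force: [0.7, -0.2, 0.7]
grip_width: 64.5
finger_force: 0.0
```

```bash
python3 -c "
from h import *
go([551.8,-182.3,88],.1045)
c=cap('scene','s3.png');t=cap('top','t3.png')
p=env.read_state()['tcp_pos'];print(proj(c,p),proj(t,p))
R=Ro.from_rotvec(env.read_state()['orientation'])
for s in(-1,1):print(proj(c,p+R.apply([0,s*32,0])))
a=cv2.imread('pics/s3.png')[180:280,140:240];b=cv2.imread('pics/t3.png')[150:250,270:370]
cv2.imwrite('pics/m4.png',np.hstack([cv2.resize(i,(400,400),interpolation=cv2.INTER_CUBIC) for i in(a,b)]))"
```

```text
d [ 0.002 -0.065  1.639] r [-0.016  0.023  0.008]
3.65 [ 551.5 -179.6  153.6] [-0.51  0.13  1.78  0.    1.22 -2.19] [ 0.7 -0.2  0.7] 0.0 64.48709854819624
[[189.55614545 215.42412335]] [[322.62857685 195.33560932]]
[[179.59868089 222.24229947]]
[[199.26561757 208.78145758]]
```

View pics/m4.png

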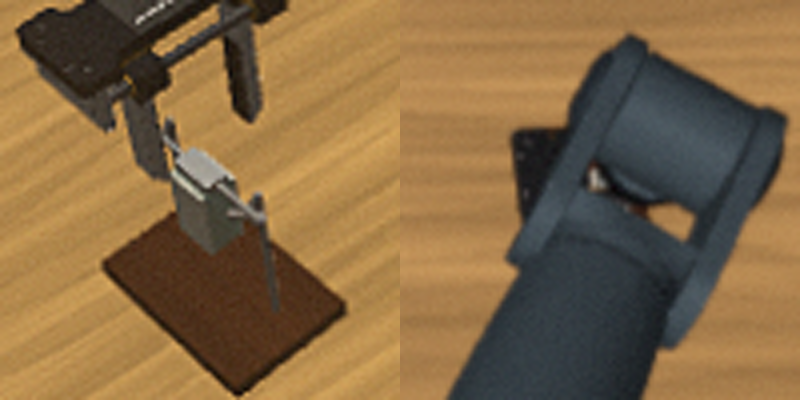

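{"op": "servo_tool", "data": {"plan": [{"rx": 0,"ry": 0,"rz": 0,"dx": 0,"dy": -0.065,"dz": 0.4,"grip": 64},{"rx": 0,"ry": 0,"rz": 0,"dx": 0,"dy": -0.065,"dz": 0.9,"grip": 64},{"rx": 0,"ry": 0,"rz": 0,"dx": 0,"dy": -0.065,"dz": 1.4,"grip": 64},{"rx": 0,"ry": 0,"rz": 0,"dx": 0,"dy": -0.065,"dz": 1.6,"grip": 64},{"rx": 0,"ry": 0,"rz": 0,"dx": 0,"dy": -0.065,"dz": 1.6,"grip": 64},{"rx": 0,"ry": 0,"rz": 0,"dx": 0,"dy": -0.065,"dz": 1.6,"grip": 64},{"rx": 0,"ry": 0,"rz": 0,"dx": 0,"dy": -0.065,"dz": 1.6,"grip": 64}]}}

```text
time: 4.33
tcp_pos: [552.1, -183.2, 89.6]
orientation: [-0.163, 3.135, -0.003]
contact_force: [0.3, 0.1, 1.3]
grip_width: 63.9
finger_force: 0.0
```

```bash
python3 -c "
from h import *
go([551.8,-182.3,88],.1045)
c=cap('scene','s4.png')
p=env.read_state()['tcp_pos'];print(proj(c,p))
a=cv2.imread('pics/s4.png')[180:280,140:240]
cv2.imwrite('pics/m5.png',cv2.resize(a,(600,600),interpolation=cv2.INTER_CUBIC))"
```

```text
d [0.005 0.024 0.04 ] r [-0.021  0.029 -0.004]
4.3333 [ 552.1 -183.2   89.6] [-0.52  0.22  1.82 -0.    1.1  -2.19] [0.3 0.1 1.3] 0.0 63.90568009009015
[[191.72350393 232.3658532 ]]
```

View pics/m5.png

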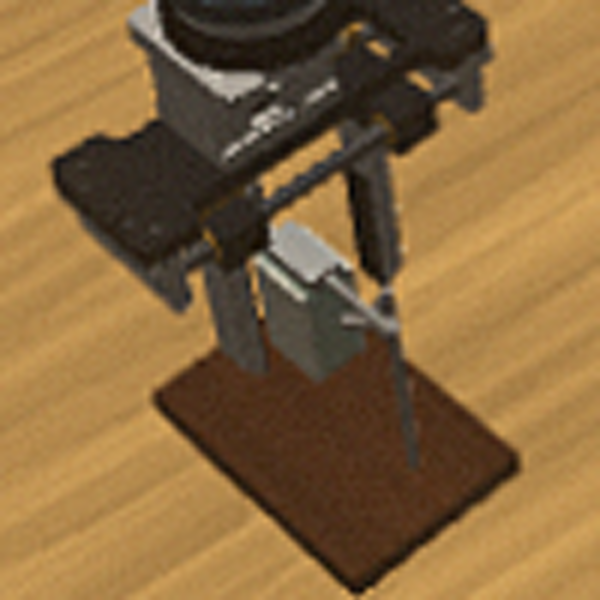

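{"op": "servo_tool", "data": {"plan": [{"rx": -0.02,"ry": 0.03,"rz": 0,"dx": -0.02,"dy": 0,"dz": 0.04,"grip": 50},{"rx": -0.02,"ry": 0.03,"rz": 0,"dx": -0.02,"dy": 0,"dz": 0.04,"grip": 40},{"rx": -0.02,"ry": 0.03,"rz": 0,"dx": -0.02,"dy": 0,"dz": 0.04,"grip": 36},{"rx": -0.02,"ry": 0.03,"rz": 0,"dx": -0.02,"dy": 0,"dz": 0.04,"grip": 34},{"rx": -0.02,"ry": 0.03,"rz": 0,"dx": -0.02,"dy": 0,"dz": 0.04,"grip": 32},{"rx": -0.02,"ry": 0.03,"rz": 0,"dx": -0.02,"dy": 0,"dz": 0.04,"grip": 31},{"rx": -0.02,"ry": 0.03,"rz": 0,"dx": -0.02,"dy": 0,"dz": 0.04,"grip": 30},{"rx": -0.02,"ry": 0.03,"rz": 0,"dx": -0.02,"dy": 0,"dz": 0.04,"grip": 29},{"rx": -0.02,"ry": 0.03,"rz": 0,"dx": -0.02,"dy": 0,"dz": 0.04,"grip": 28},{"rx": -0.02,"ry": 0.03,"rz": 0,"dx": -0.02,"dy": 0,"dz": 0.04,"grip": 26},{"rx": -0.02,"ry": 0.03,"rz": 0,"dx": -0.02,"dy": 0,"dz": 0.04,"grip": 24},{"rx": -0.02,"ry": 0.03,"rz": 0,"dx": -0.02,"dy": 0,"dz": 0.04,"grip": 24}], "squeeze": 15}}

```text
time: 5.38
tcp_pos: [552.0, -183.5, 86.6]
orientation: [0.163, -3.135, 0.0]
contact_force: [-0.7, -5.7, 1.9]
grip_width: 27.7
finger_force: 15.0
```

```bash
python3 -c "
from h import *
go([551.8,-182.3,88],.1045)
s=env.read_state();print(s['contact_force'],s['wrist_torque'])
c=cap('scene','s6.png')
a=cv2.imread('pics/s6.png')[190:270,150:230]
cv2.imwrite('pics/m6.png',cv2.resize(a,(600,600),interpolation=cv2.INTER_CUBIC))"
```

```text
d [ 0.001  0.03  -0.034] r [-0.    -0.024 -0.006]
5.3833 [ 552.  -183.5   86.6] [-0.52  0.23  1.81 -0.    1.1  -2.19] [-0.7 -5.7  1.9] 14.990437477827072 27.711149725762308
[-0.70926919 -5.71314442  1.85295464] [-0.76811175  0.10353118 -0.0036389 ]
```

View pics/m6.png

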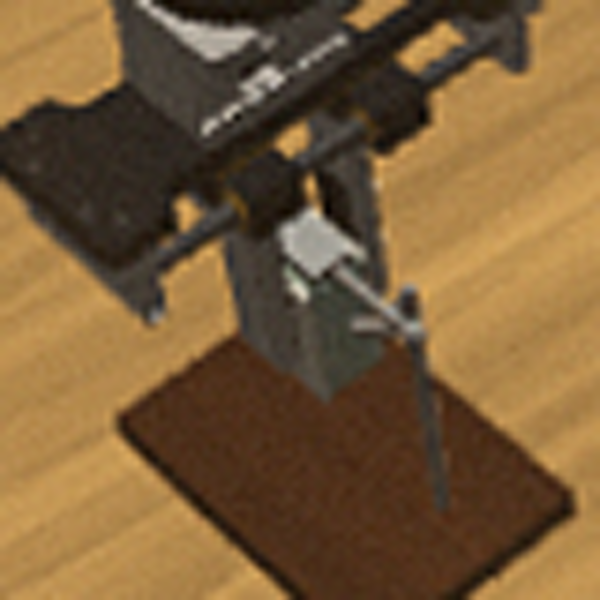

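{"op": "servo_tool", "data": {"plan": [{"rx": 0,"ry": 0,"rz": 0,"dx": 0,"dy": -0.03,"dz": 0,"grip": 24},{"rx": 0,"ry": 0,"rz": 0,"dx": 0,"dy": -0.03,"dz": 0,"grip": 24},{"rx": 0,"ry": 0,"rz": 0,"dx": 0,"dy": -0.03,"dz": 0,"grip": 24}], "squeeze": 20}}

```text
time: 5.68
tcp_pos: [552.1, -183.8, 86.3]
orientation: [0.163, -3.135, -0.002]
contact_force: [0.5, -2.3, 2.0]
grip_width: 27.5
finger_force: 20.0
```

{"op": "servo_tool", "data": {"plan": [{"rx": 0,"ry": 0,"rz": 0,"dx": 0,"dy": -0.03,"dz": -0.1,"grip": 24},{"rx": 0,"ry": 0,"rz": 0,"dx": 0,"dy": -0.03,"dz": -0.25,"grip": 24},{"rx": 0,"ry": 0,"rz": 0,"dx": 0,"dy": -0.03,"dz": -0.45,"grip": 24},{"rx": 0,"ry": 0,"rz": 0,"dx": 0,"dy": -0.03,"dz": -0.75,"grip": 24},{"rx": 0,"ry": 0,"rz": 0,"dx": 0,"dy": -0.03,"dz": -1.2,"grip": 24},{"rx": 0,"ry": 0,"rz": 0,"dx": 0,"dy": -0.03,"dz": -1.8,"grip": 24},{"rx": 0,"ry": 0,"rz": 0,"dx": 0,"dy": -0.03,"dz": -2.4,"grip": 24},{"rx": 0,"ry": 0,"rz": 0,"dx": 0,"dy": -0.03,"dz": -2.7,"grip": 24},{"rx": 0,"ry": 0,"rz": 0,"dx": 0,"dy": -0.03,"dz": -2.9,"grip": 24},{"rx": 0,"ry": 0,"rz": 0,"dx": 0,"dy": -0.03,"dz": -3,"grip": 24},{"rx": 0,"ry": 0,"rz": 0,"dx": 0,"dy": -0.03,"dz": -3,"grip": 24}]}}

```text
time: 6.6
tcp_pos: [552.4, -185.0, 206.5]
orientation: [0.163, -3.135, -0.002]
contact_force: [0.1, 0.5, -1.8]
grip_width: 27.9
finger_force: 20.0
```

```bash
python3 -c "
from h import *
go([534.3,175.2,205],.147)
c=cap('scene','s7.png')
print(proj(c,env.read_state()['tcp_pos']))
a=cv2.imread('pics/s7.png')[160:240,150:230]
cv2.imwrite('pics/m7.png',cv2.resize(a,(600,600),interpolation=cv2.INTER_CUBIC))"
```

```text
d [-0.487  9.004  0.049] r [ 0.018 -0.025 -0.492]
6.6 [ 552.4 -185.   206.5] [-0.52  0.09  1.73 -0.    1.32 -2.19] [ 0.1  0.5 -1.8] 19.987511336803436 27.8586807036449
[[185.37026783 202.30061964]]
```

View pics/m7.png

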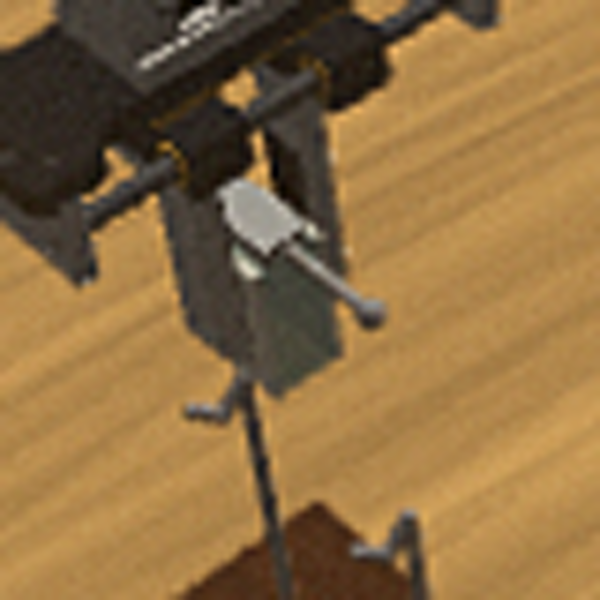

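{"op": "servo_tool", "data": {"plan": [{"rx": 0,"ry": 0,"rz": -0.1,"dx": 0,"dy": 0.3,"dz": 0,"grip": 24},{"rx": 0,"ry": 0,"rz": -0.2,"dx": -0.1,"dy": 0.9,"dz": 0,"grip": 24},{"rx": 0,"ry": 0,"rz": -0.3,"dx": -0.2,"dy": 1.7,"dz": 0,"grip": 24},{"rx": 0,"ry": 0,"rz": -0.4,"dx": -0.3,"dy": 2.6,"dz": 0,"grip": 24},{"rx": 0,"ry": 0,"rz": -0.49,"dx": -0.4,"dy": 3.5,"dz": 0,"grip": 24},{"rx": 0,"ry": 0,"rz": -0.49,"dx": -0.45,"dy": 4.4,"dz": 0,"grip": 24},{"rx": 0,"ry": 0,"rz": -0.49,"dx": -0.49,"dy": 5.3,"dz": 0,"grip": 24},{"rx": 0,"ry": 0,"rz": -0.49,"dx": -0.49,"dy": 6.2,"dz": 0,"grip": 24},{"rx": 0,"ry": 0,"rz": -0.49,"dx": -0.49,"dy": 7,"dz": 0,"grip": 24},{"rx": 0,"ry": 0,"rz": -0.49,"dx": -0.49,"dy": 7.8,"dz": 0,"grip": 24},{"rx": 0,"ry": 0,"rz": -0.49,"dx": -0.49,"dy": 8.4,"dz": 0,"grip": 24},{"rx": 0,"ry": 0,"rz": -0.49,"dx": -0.49,"dy": 8.7,"dz": 0,"grip": 24}]}}

```text
time: 7.65
tcp_pos: [533.7, 166.1, 205.2]
orientation: [0.235, -3.127, -0.004]
contact_force: [-0.5, -0.6, -1.7]
grip_width: 27.6
finger_force: 20.0
```

```bash
python3 -c "
from h import *
c=cap('scene')
y=.1045;u=np.array([np.cos(y),np.sin(y),0]);v=np.array([-u[1],u[0],0]);T=np.array([552.4,-185,206.5-14.3])
for m,q in(((17,-14,0),(186.5,212.6)),((17,14,0),(150+343.5/7.5-.5,160+352.5/7.5-.5)),((58,0,60),(198.9,201))):
  for dx in(0,2):print(m,dx,proj(c,T+u*(m[0]+dx)+v*m[1]+[0,0,m[2]]).round(1),np.round(q,1))
go([534.3,175.2,205],.147)
print([(k,r['pixel'],r['confidence']) for k in('block','hanger','window_a') for r in env.recognise(k,'scene')[:1]])
"
```

```text
(17, -14, 0) 0 [[186.  212.7]] [186.5 212.6]
(17, -14, 0) 2 [[186.5 213.2]] [186.5 212.6]
(17, 14, 0) 0 [[194.9 206.7]] [195.3 206.5]
(17, 14, 0) 2 [[195.4 207.1]] [195.3 206.5]
(58, 0, 60) 0 [[198.5 201.2]] [198.9 201. ]
(58, 0, 60) 2 [[199.1 201.6]] [198.9 201. ]
d [-0.042  0.21   0.011] r [ 0.038 -0.056  0.044]
7.7 [533.9 166.6 205.4] [ 0.1   0.04  1.79  0.    1.32 -1.62] [-1.2  0.8 -1.7] 19.987873435020447 28.071975767388007
[('block', [291.5, 139.0], 0.7), ('hanger', [291.0, 128.2], 0.63), ('window_a', [286.8, 142.5], 0.65)]
```

```bash
cat > beam.py <<'E'
from h import *
for n in('scene','top'):
    c=cap(n); f=cv2.imread(f'pics/{n}1.png').astype(float)
    red=f[...,2]-1.0*f[...,1]-0.0*f[...,0]
    x0,x1,y0,y1=(256,322,145,184) if n=='scene' else (205,224,168,240)
    w=red[y0:y1,x0:x1]; P=[]
    if n=='scene':
        for i in range(w.shape[1]):
            col=w[:,i]-np.median(w[:,i]); k=col.argmax(); s=slice(max(k-2,0),k+3)
            if col[k]>35: ww=col[s].clip(0); P.append((x0+i,y0+(ww*np.arange(len(col))[s]).sum()/ww.sum()))
    else:
        for i in range(w.shape[0]):
            r=w[i]-np.median(w[i]); k=r.argmax(); s=slice(max(k-2,0),k+3)
            if r[k]>20: ww=r[s].clip(0); P.append((x0+(ww*np.arange(len(r))[s]).sum()/ww.sum(),y0+i))
    W=np.array([atz(c,p,110) for p in P])
    for _ in range(3):
        a=np.polyfit(W[:,0],W[:,1],1);r=W[:,1]-np.polyval(a,W[:,0]);k=abs(r)<2.5*r.std()+.3;W=W[k]
    print(n,len(W),W[:,0].min(),W[:,0].max(),'yaw',np.arctan(a[0]).round(4),'y at 533',np.polyval(a,533).round(2),'rms',r.std().round(2))
E
python3 beam.py
```

```text
scene 54 414.6 641.2 yaw 0.1581 y at 533 178.05 rms 0.43
top 62 416.5 646.2 yaw 0.1588 y at 533 178.71 rms 1.0
```

```bash
python3 -c "
from h import *
go([532.5,177.8,200],.158)"
```

```text
d [0.022 0.406 0.159] r [ 0.018 -0.036 -0.145]
7.95 [535.7 161.9 206.3] [ 0.09  0.04  1.79  0.    1.32 -1.63] [ 0.7 -0.5 -1.5] 19.98741924762726 28.14894313196045
```

{"op": "servo_tool", "data": {"plan": [{"rx": 0,"ry": 0,"rz": -0.1,"dx": 0.02,"dy": 0.2,"dz": 0.1,"grip": 24},{"rx": 0.02,"ry": -0.03,"rz": -0.15,"dx": 0.02,"dy": 0.4,"dz": 0.2,"grip": 24},{"rx": 0.02,"ry": -0.03,"rz": -0.15,"dx": 0.02,"dy": 0.4,"dz": 0.4,"grip": 24},{"rx": 0.02,"ry": -0.03,"rz": -0.15,"dx": 0.02,"dy": 0.4,"dz": 0.5,"grip": 24},{"rx": 0.02,"ry": -0.03,"rz": -0.15,"dx": 0.02,"dy": 0.4,"dz": 0.5,"grip": 24},{"rx": 0.02,"ry": -0.03,"rz": -0.15,"dx": 0.02,"dy": 0.4,"dz": 0.5,"grip": 24},{"rx": 0.02,"ry": -0.03,"rz": -0.15,"dx": 0.02,"dy": 0.4,"dz": 0.5,"grip": 24},{"rx": 0.02,"ry": -0.03,"rz": -0.15,"dx": 0.02,"dy": 0.4,"dz": 0.5,"grip": 24}]}}

```text
time: 8.62
tcp_pos: [532.7, 178.7, 187.0]
orientation: [-0.251, 3.131, 0.0]
contact_force: [0.4, 0.0, -0.6]
grip_width: 27.7
finger_force: 20.0
```

```bash
python3 -c "
from h import *
go([532.5,177.8,96.3],.158)"
```

```text
d [ 0.011 -0.022  2.268] r [0.001 0.008 0.02 ]
8.6167 [532.7 178.7 187. ] [ 0.12  0.06  1.8   0.    1.28 -1.61] [ 0.4  0.  -0.6] 19.987412095069885 27.690165448156886
```

{"op": "servo_tool", "data": {"plan": [{"rx": 0,"ry": 0,"rz": 0.02,"dx": 0,"dy": -0.01,"dz": 0.15,"grip": 24},{"rx": 0,"ry": 0,"rz": 0.02,"dx": 0.01,"dy": -0.02,"dz": 0.45,"grip": 24},{"rx": 0,"ry": 0,"rz": 0.02,"dx": 0.01,"dy": -0.02,"dz": 0.8,"grip": 24},{"rx": 0,"ry": 0,"rz": 0.02,"dx": 0.01,"dy": -0.02,"dz": 1.2,"grip": 24},{"rx": 0,"ry": 0,"rz": 0.02,"dx": 0.01,"dy": -0.02,"dz": 1.6,"grip": 24},{"rx": 0,"ry": 0,"rz": 0.02,"dx": 0.01,"dy": -0.02,"dz": 1.9,"grip": 24},{"rx": 0,"ry": 0,"rz": 0.02,"dx": 0.01,"dy": -0.02,"dz": 2.15,"grip": 24},{"rx": 0,"ry": 0,"rz": 0.02,"dx": 0.01,"dy": -0.02,"dz": 2.25,"grip": 24},{"rx": 0,"ry": 0,"rz": 0.02,"dx": 0.01,"dy": -0.02,"dz": 2.25,"grip": 24},{"rx": 0,"ry": 0,"rz": 0.02,"dx": 0.01,"dy": -0.02,"dz": 2.25,"grip": 24},{"rx": 0,"ry": 0,"rz": 0.02,"dx": 0.01,"dy": -0.02,"dz": 2.25,"grip": 24}]}}

```text
time: 9.53
tcp_pos: [533.0, 178.1, 97.7]
orientation: [-0.248, 3.13, 0.0]
contact_force: [0.7, 0.2, -1.3]
grip_width: 27.8
finger_force: 20.0
```

```bash
python3 - <<'E'
from h import *
for i in range(4): c=cap('scene','s8.png')
go([532.5,177.8,96.3],.158)
s=env.read_state();p=s['tcp_pos']
y=.158;u=np.array([np.cos(y),np.sin(y),0]);v=np.array([-u[1],u[0],0]);O=p+[0,0,-14.3]
for m in((58,0,60),(-58,0,60),(17,0,28),(-17,0,28),(17,-14,0),(17,14,0)):print(m,proj(c,O+u*m[0]+v*m[1]+[0,0,m[2]]).round(1))
f=cv2.imread('pics/s8.png').astype(float);r=f[...,2]-f[...,1]
for x in range(250,326,3):
    col=r[140:195,x]-np.median(r[140:195,x]);k=col.argmax();ww=col[max(k-2,0):k+3].clip(0)
    print(x,round(140+(ww*np.arange(max(k-2,0),k+3)[:len(ww)]).sum()/ww.sum(),1),col[k],end=' | ')
print([(k,r['pixel'],r['confidence']) for k in('block','hanger','window_a','frost_a') for r in env.recognise(k,'scene')[:1]])
E
```

```text
d [ 0.006 -0.005  0.028] r [0.001 0.016 0.002]
9.7333 [532.7 178.   97.4] [ 0.12  0.16  1.86  0.    1.11 -1.61] [ 0.4  0.3 -2. ] 19.9874085187912 28.11282948393959
(58, 0, 60) [[305.3 164.5]]
(-58, 0, 60) [[274.3 147.6]]
(17, 0, 28) [[293.5 166.6]]
(-17, 0, 28) [[284.6 161.6]]
(17, -14, 0) [[290.2 175.9]]
(17, 14, 0) [[295.9 171.2]]
250 163.0 16.0 | 253 174.9 45.0 | 256 173.3 47.0 | 259 147.7 90.0 | 262 149.5 44.0 | 265 176.8 34.0 | 268 177.0 20.0 | 271 177.8 20.0 | 274 180.0 20.0 | 277 182.9 19.0 | 280 183.0 23.0 | 283 184.0 56.0 | 286 187.0 54.0 | 289 188.0 53.0 | 292 189.0 52.0 | 295 167.9 69.0 | 298 169.5 37.0 | 301 171.0 62.0 | 304 172.8 76.0 | 307 174.5 39.0 | 310 176.0 59.0 | 313 177.9 80.0 | 316 179.6 42.0 | 319 181.0 65.0 | 322 168.4 5.0 | 325 154.7 4.0 | [('block', [291.6, 164.3], 0.5), ('hanger', [291.1, 154.8], 0.45), ('window_a', [292.7, 168.2], 0.53), ('frost_a', [292.9, 161.9], 0.65)]
```

{"op": "servo_tool", "data": {"plan": [{"rx": 0,"ry": 0.016,"rz": 0,"dx": 0,"dy": -0.005,"dz": 0.028,"grip": 24},{"rx": 0,"ry": 0.016,"rz": 0,"dx": 0,"dy": -0.005,"dz": 0.028,"grip": 24},{"rx": 0,"ry": 0.016,"rz": 0,"dx": 0,"dy": -0.005,"dz": 0.028,"grip": 24},{"rx": 0,"ry": 0.016,"rz": 0,"dx": 0,"dy": -0.005,"dz": 0.028,"grip": 24}]}}

```text
time: 10.27
tcp_pos: [532.2, 177.8, 95.5]
orientation: [0.248, -3.13, 0.0]
contact_force: [0.2, 0.9, -0.7]
grip_width: 27.6
finger_force: 20.0
```

```bash
python3 - <<'E'
from h import *
F=[]
for i in range(6): c=cap('scene','s9.png');F.append(c['frame'].astype(float))
go([532.5,177.8,96.3],.158)
f=np.mean(F,0);f0=cv2.imread('pics/scene1.png').astype(float)
p=env.read_state()['tcp_pos'];y=.158;u=np.array([np.cos(y),np.sin(y),0])
print(proj(c,p+[0,0,45.7]+u*58).round(1),proj(c,p+[0,0,45.7]+u*38).round(1))
d=np.abs(f-f0).sum(2)   # change against the empty board: ball and wire
print(d[156:172,294:312].round().astype(int))
E
```

```text
d [-0.006 -0.    -0.017] r [ 0.001 -0.015  0.002]
10.5667 [532.3 177.8  95.6] [ 0.12  0.17  1.86  0.    1.11 -1.61] [ 0.2 -0.3 -1.6] 19.98750239610672 27.6902394634745
[[305.1 164.9]] [[299.5 161.9]]
[[116 121 189 142  10  10  18  15  16  24  19  23  23  25  30  17  18  22]
 [122 114 108  73  25  20  15  17  27  14  19  28  27  17  12  22  10   8]
 [ 96 206  91  60   5  28  33  23  21  14  17  14  28  15  26  26  18  24]
 [122  83 118  70   6  16  10  14   8  13  17  24  30  12  17  12  27  28]
 [211 171  90  88  63  17  40  17   9  40  22  18  26  23  22  22  13  22]
 [159 187 192 160 108  77  59  28  19  28  24  14  21  22  18  11  19  22]
 [167 167 181  86 105 171 103  99  68  24  19  29  14  14  29  14  15  39]
 [160 177 178  39  68  32 181 188 102 113  41  22  34  32  23  23  22  26]
 [176 190 142  17  35  24  42  38 192 191 106  90 100  56  36  35  17  24]
 [168 182 145  19  31  25  37  28  16  90 211 161 149  69  14  15  17  19]
 [188 187 120  17  29  21  21  21  35  46  84 258 276 136   2  29  19  33]
 [ 79 158 109  13  31  17  18  26  15  43   3  97   9  52  35  33  21  23]
 [ 74  36  36  20  27  18  35  30  18  35  32  41  33  33  16  21  33  15]
 [199 180  53  29  25  22  28  15  25  17  27  17  15  23  10  24  32  25]
 [212 210  92   6  27   9  15  29  16  30  25  21  20  29  18  19  11   9]
 [205 224  96  13  39  15  13  17  21   7  15  23  18  17  26  19   8  25]]
```

{"op": "servo_tool", "data": {"plan": [{"rx": 0,"ry": -0.01,"rz": 0,"dx": 0,"dy": 0,"dz": -0.015,"grip": 24},{"rx": 0,"ry": -0.01,"rz": 0,"dx": 0,"dy": 0,"dz": -0.015,"grip": 24},{"rx": 0,"ry": -0.01,"rz": 0,"dx": 0,"dy": 0,"dz": -0.015,"grip": 24},{"rx": 0,"ry": -0.01,"rz": 0,"dx": 0,"dy": 0,"dz": -0.015,"grip": 24},{"rx": 0,"ry": -0.01,"rz": 0,"dx": 0,"dy": 0,"dz": -0.015,"grip": 24},{"rx": 0,"ry": -0.01,"rz": 0,"dx": 0,"dy": 0,"dz": -0.015,"grip": 24}]}}

```text
time: 11.07
tcp_pos: [532.2, 177.8, 96.2]
orientation: [0.248, -3.131, -0.0]
contact_force: [-0.2, -0.9, -2.2]
grip_width: 28.2
finger_force: 20.0
```

```bash
python3 -c "
from h import *
go([532.5,177.8,96.3],.158)
print(env.finish_job())"
```

```text
d [-0.006 -0.    -0.003] r [ 0.002 -0.005  0.001]
11.0667 [532.2 177.8  96.2] [ 0.12  0.17  1.86  0.    1.11 -1.61] [-0.2 -0.9 -2.2] 19.98733878135681 28.208689286975485
the job is handed in; nothing more can be done
None
```

The block is held upright and still in the beam, about midway between laser and card, gripped on its frosted faces at 20 N; camera checks put the beam within about 1 mm of the window centres, and the job was handed in at 11 s (no verdict was returned).

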